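Set the sine plate to 30 degrees on its setting block

TASK

Set the sine plate to 30 degrees for the next job: swing its stiff-hinged plate up by the handle, stand the 50 mm high setting block upright and square on the base under the middle of the sine roller, and bring the plate down, without forcing it, until the roller bears firmly on the block. Leave the plate resting on the block and let go; do not disturb the other setting block or the things lying around.

Things in the scene. Friction and masses are not known exactly. Their poses are not given: they have to be found in the camera images.
- sine_base: Base of a hinged 100 mm sine plate: dark steel slab, 170 (x) x 100 (y) x 22 mm high, fixed to the bench. Origin: centre of its underside; z up; -x is its front, towards the robot, +x the hinged end. Hinge axis parallel to y at x = +65, z = +31 mm; hinge cheeks and nuts reach 64 mm to either side and 46 mm up. Its top, bare from x = -85 to -47 mm, carries the block.
- sine_top: Tilting aluminium plate 127 x 90 x 14 mm. Origin: middle of the hinge axis; x points away from the handle, z out of the upper face; level when shut. Underside at z = 4, free end's face at x = -112 mm. The free end swings up and away from the robot about y, 0 to 75 degrees. The hinge is stiff: it stays where left and takes 5 to 14 N at the handle, up or down. It starts 0 to 7 degrees open.
- handle (a point): Middle of the plate's lifting handle: a round dark bar 10 mm thick, straight for 68 mm along y, on two legs, 40 mm in front of the plate's free end; at x = -152, z = +21 mm in the frame of sine_top (153 mm from the hinge axis, 52 mm above the bench when shut). Can be pinched from above, fingers in front of and behind the bar, which turns in the fingers.
- roller (a point): Centre of the sine roller, 18 mm thick, 88 mm long along y, under the plate's free end at x = -100, z = 0 in sine_top; shut, it rests on the base. A block of height H on the base under it sets the angle to asin(H / 100 mm): 50 mm gives 30 degrees, touching at x = -22 mm in sine_base. Behind that line the underside slopes down: the block can reach some 20 mm past it.
- block_50: Loose steel setting block with rows of holes, 75 (x) x 25 (y) x 50 mm high (z), 0.4 to 0.6 kg, standing upright on the bench; the taller of the two. Origin: centre of its underside. Finally it stands on the base, long sides front to back, its rear end past the roller's line of contact (origin about x = -48 mm in sine_base).
- block_34: The other setting block (for 20 degrees), 75 x 25 x 34 mm high, of the same look; origin: centre of its underside. The two blocks may have swapped places. Leave it alone. The blocks stand to the right of a black work light, 270 mm tall, the sine plate to its left, between it and a bench grinder 255 mm tall: travel above them.
- drill_plate: Bystander: steel plate with drilled holes, 56 x 165 x 14 mm, lying flat; origin: centre of its underside.
- magnet_square_small: Bystander: yellow and black magnetic welding square, 49 x 72 x 17 mm, lying flat; origin: centre of its underside.
- pencil_marker: Bystander: paint marker, 14 x 131 x 16 mm, lying; origin: centre of its underside.

How it is judged:
At the end, for the whole second after the job is handed in: Plate at 30 degrees (within 0.9), roller bearing on the 50 mm block (over 0.5 N); block upright on the base, within 25 mm of its middle line and 10 degrees of square, rear end 2 mm or more past the roller's contact line; all at rest (angle between the x axis of sine_top and the x axis of sine_base, either way round between 0.511 and 0.541 rad and contact force between sine_top and block_50 above 0.5 N and angle between block_50's own z axis and vertical below 0.03 rad and z of block_50 in the frame of sine_base between 0.0195 and 0.0245 m and x of block_50 in the frame of sine_base between -0.057 and -0.03 m and y of block_50 in the frame of sine_base between -0.025 and 0.025 m and angle between the x axis of block_50 and the x axis of sine_base, either way round below 0.17 rad and linear speed of block_50 below 0.01 m/s and angular speed of sine_top below 0.02 rad/s); the robot touches nothing.
It fails at once if the roller is pressed on the block with more than 60 N (contact force between sine_top and block_50 above 60 N).
It fails at once if the other setting block is moved by more than 25 mm (distance of block_34 from where it was at the start of the episode above 0.025 m).
It fails at once if the drill plate, the magnetic square or the marker is moved by more than 25 mm (distance of any of drill_plate, magnet_square_small, pencil_marker from where it was at the start of the episode above 0.025 m).
It also fails if it takes over 72 s, if anything falls off the work surface, if the arm or the gripper's body presses on something with over 40 N, if the wrist force passes 120 N, or if a joint passes its speed limit or range.

ROBOT

A 6-joint arm with a two-finger parallel gripper is mounted at the origin on a cart in front of the work surface, level with it; the furniture and walls round the work are solid. World frame = base frame: x ahead of the robot, y to its left, z up, the work surface at z = 0. Lengths are in m, angles in rad, forces in N, time in s.
With the tool pointing down it reaches from about 0.425 to 0.95 m from the base axis. Payload 3.5 kg.
Tool frame: the origin (TCP) lies midway between the tips of the shut fingers; the grasp point (between the pads) lies 19 mm behind it; z points along the fingers, y is the line along which they close (so a half turn about z gives the same grasp; the last joint's range is limited). The gripper opens to 85 mm and grips with 20 to 120 N. Pads are 22 mm wide; open, the fingers measure 114 mm over their backs; the gripper's body (76 mm by 85 mm) begins 54 mm behind the grasp point. The pads swing forward as they close: fully open they stand 13 mm farther back than shut.
Start: joints at [1.099, 0.286, 1.577, -0, 1.279, -0.15], TCP at [0.213, 0.64, 0.231] pointing down, gripper open.
Joint ranges: [-2.77, 2.77], [-0.9, 2.22], [0.21, 2.48], [-1.53, 4.67], [0.24, 2.81], [-2.84, 2.84]. Speed limits (rad/s): [2.79, 2.79, 3.14, 3.14, 3.14, 3.14].

INTERFACE

Orientations are given as a unit quaternion [x, y, z, w].
In Python, from plant import get_state, read_camera, ctrl gives the robot as it stands.
- The arm moves only by the shell command python3 -m crank 'ROWS' [FORCE]. ROWS is JSON, a list of rows, each a list of 3 entries, a list of its own where there are three numbers: the shift along the tool's x, y, z in mm, then the turn about the tool's z in degrees, then the closure in counts, from 0 (fully open) to 255 (shut). In form: [[[tx, ty, tz], yaw, claw], ...]. A call has 1 to 10 rows; each row is the pose to reach, as a shift and turn from the pose commanded when the call began, along the tool's axes at that moment; what a row does not reach only later rows make up. A row lasts 1/10 s, in which the tool goes at most 50 mm and 8.59 degrees, less where a joint would pass 70% of its speed; a pose out of reach is approached as far as the arm can. A call with a gripper value outside its range is refused whole. The fingers move at their own pace and stop on an object; FORCE is the grip in N (left out, the last holds). Time passes only in rows, so rows that repeat a pose let the fingers close. It gives the time, the measured TCP pose, the force, the opening and the grip force at its end, in the units of the state.
- get_state(): the state, without advancing time (a new reading comes with each control period).
- read_camera(name): name is "scene" or "top" or "wrist"; returns a dict with "frame" (420x560x3 uint8, blue, green, red), "range_z" (420x560 float32, m along the optical axis (not along the pixel's ray), 0 where there is no reading), "vfov" (degrees; the focal length in pixels is half the picture's height over the tangent of half this angle, whatever the lens; pixels are square), "cx", "cy" (the principal point, pixels), "k1" (the pictures are not rectified: a ray, as slopes to the right and down, at radius r is drawn at 1 + k1 r^2 times it, then the intrinsics apply), "origin" and "orientation" of the camera in the world. Camera axes: x right, y down, z forward; pixel columns grow to the right and rows downward; lengths in m; the calibration is good to about 2 mm. A picture is of the moment at which its call begins.
- ctrl.sign_off(): hands the job in; it is judged then, once.
The state is a dict: "time": time; "qpos": joint angles; "dq": joint speeds; "joint_efforts": joint torques, N m; "eef_pos": TCP position; "tcp_rot": TCP orientation; "contact_force": force on the tool from outside, world axes, zero at the start; "wrist_torque": the same for the moment, N m; "opening": opening from 0.0 (shut) to 1.0 (fully open); "finger_force": force on a finger pad.
Only numpy, scipy, OpenCV 4.12 (cv2) and the standard library are available. Lean on these libraries where they do the work, as an engineer would, in place of code of your own. Each camera call takes 0.05 s, during which the arm holds its last target. There are 200 camera calls.

## Working session

There is one attempt and no reset: what is moved stays moved. The work goes in short steps, Python scripts to look and compute and a shell command to move; the robot and the scene stay as the last step left them, time stands still between calls to the robot, and variables do not carry over. Pictures are saved under pics/ and viewed, at most 10 in all, crops included, and the job is handed in when it is done.

```bash
ls; mkdir -p pics; cat > h.py <<'E'
import numpy as np, cv2
from plant import get_state, read_camera, ctrl
from scipy.spatial.transform import Rotation as R
def cloud(c):
    h,w=c['range_z'].shape; f=h/2/np.tan(np.radians(c['vfov'])/2)
    K=np.array([[f,0,c['cx']],[0,f,c['cy']],[0,0,1.]])
    u,v=np.meshgrid(np.arange(w),np.arange(h))
    p=np.stack([u,v],-1).reshape(-1,1,2).astype(np.float64)
    n=cv2.undistortPoints(p,K,np.array([c['k1'],0,0,0,0]))  # inverse of drawn = ray*(1+k1 r^2)
    n=n.reshape(h,w,2); z=c['range_z']
    P=np.stack([n[...,0]*z,n[...,1]*z,z],-1)
    W=P@R.from_quat(c['orientation']).as_matrix().T+np.array(c['origin'])
    W[z==0]=np.nan
    return W
E
python3 - <<'E'
from h import *
s=get_state(); print(s)
for n in ['top','scene']:
    c=read_camera(n); cv2.imwrite(f'pics/{n}0.png',c['frame']); np.savez(f'{n}0.npz',W=cloud(c),f=c['frame']); print(n,c['origin'],c['orientation'],c['vfov'],c['k1'],c['cx'],c['cy'])
E
```

```text
pics
{'time': 0.0, 'qpos': array([ 1.09902260e+00,  2.87193493e-01,  1.57815678e+00,  1.90731974e-05,
        1.27858953e+00, -1.49977896e-01]), 'dq': array([ 0.00177361, -0.00068075,  0.00038148,  0.0004297 ,  0.00066458,
       -0.00237484]), 'joint_efforts': array([ 1.81768653e-03, -4.05970252e+01, -2.92631418e+01, -8.43357998e-05,
        5.66227201e-03, -5.36527793e-06]), 'eef_pos': array([0.21313957, 0.63978581, 0.22993957]), 'tcp_rot': array([ 1.60207201e-01,  9.87082710e-01, -1.11452743e-03, -3.67679113e-04]), 'contact_force': array([ 0.34143054, -0.46062159, -0.46369793]), 'wrist_torque': array([ 0.01308997, -0.00901691, -0.0206156 ]), 'finger_force': 0.0, 'opening': 0.9989530290952845}
top [0.44431358 0.15042101 1.26399052] [ 0.70734748 -0.70597066  0.02754394 -0.02250114] 47.76008413095421 -0.16051257640699876 277.58814525388453 217.96005770871983
scene [1.16736725 0.34915978 0.70457807] [ 0.52825909  0.7525251  -0.32513325 -0.22121635] 54.4962886212329 -0.10937009956970445 282.3134446611733 211.03046404488282
```

View pics/top0.png

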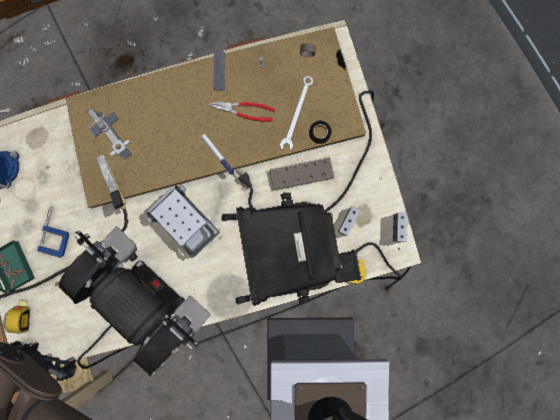

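View pics/scene0.png

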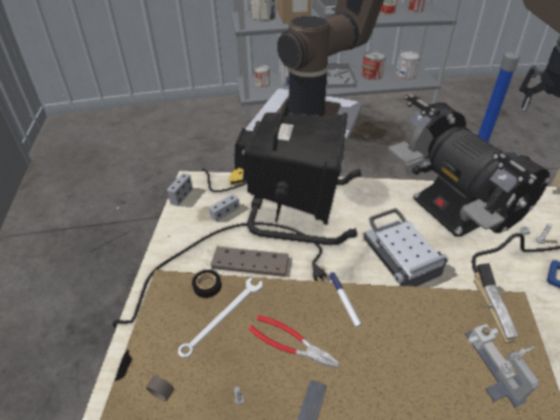

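The top picture shows the sine plate at about (183,220) with its handle near (202,245), the grinder at (135,300), the work light at (290,250), and blocks at (349,222) and (400,227). The drill plate is at (300,173) and the marker at (220,155). Next I measure these from depth.

```bash
python3 - <<'E'
from h import *
d=np.load('top0.npz'); W=d['W']
def reg(W,x0,x1,y0,y1,zmin,zmax):
    P=W[y0:y1,x0:x1].reshape(-1,3); P=P[~np.isnan(P).any(1)]
    return P[(P[:,2]>zmin)&(P[:,2]<zmax)]
print('bench z',np.nanmedian(W[150:165,230:240,2]),np.nanmedian(W[235:240,370:380,2]))
for n,b in dict(A=(330,370,200,245),B=(385,415,205,250)).items():
    P=reg(W,*b,.02,.08); zt=np.percentile(P[:,2],80); T=P[P[:,2]>zt-.006]
    r=cv2.minAreaRect((T[:,:2]*1000).astype(np.float32)); print(n,zt,len(T),T.mean(0),r,cv2.boxPoints(r).round().tolist())
b=(140,225,180,262)
P=reg(W,*b,.004,.12); print('plate z pct',np.percentile(P[:,2],[5,20,40,60,80,95]))
# aluminium plate: bright bluish top
f=d['f'];sub=W[180:262,140:225]; g=f[180:262,140:225]
for r in range(185,260,6): print(r,' '.join('%3d'%(1000*W[r,c,2]) if W[r,c,2]==W[r,c,2] else '  .' for c in range(142,226,4)))
cv2.imwrite('pics/crop.png',np.hstack([cv2.resize(f[170:270,135:235],None,fx=4,fy=4,interpolation=cv2.INTER_CUBIC),cv2.resize(f[180:280,325:425],None,fx=4,fy=4,interpolation=cv2.INTER_CUBIC)]))
S=np.load('scene0.npz')['W']
for n,b in dict(A=(205,245,190,225),B=(160,198,170,208)).items():
    P=reg(S,*b,.015,.09); P=P; zt=np.percentile(P[:,2],90); T=P[P[:,2]>zt-.006]
    r=cv2.minAreaRect((T[:,:2]*1000).astype(np.float32)); print('scene',n,zt,len(T),T.mean(0),r)
E
```

```text
bench z 0.027206754298635616 -0.0013970999963457409
A 0.034430188674631566 260 [ 0.52533603 -0.04533289  0.0327217 ] ((525.842529296875, -45.3635139465332), (25.059566497802734, 73.2363052368164), 62.74509811401367) [[488.0, -40.0], [553.0, -73.0], [564.0, -51.0], [499.0, -17.0]]
B 0.04993056502106574 251 [ 0.50936965 -0.18066949  0.0486006 ] ((509.12005615234375, -180.82301330566406), (24.8834228515625, 70.8817138671875), 88.39064025878906) [[473.0, -192.0], [544.0, -194.0], [545.0, -169.0], [474.0, -167.0]]
plate z pct [0.01643998 0.02376711 0.04516669 0.04871243 0.05151798 0.05923992]
185  32  28  27  28  29  20  23  22  12  -2  -1   0  -3   0   1  -8  -2   0   2  -7   1
191  24  24  13   0  -1   2   1  60  45  41  45   1   0  -2   0   0  -4   2   0  -6  -2
197  -5  -1   0   0  -3  61  52  45  48  46  49  12  -4  -2   0  -4  -3  -3  -1  -4  -4
203  -1   1  -1  -2  64  47  47  45  46  45  49  44  19  -5   0   0  -4  -3  -1  -7   0
209   0  -3  61  48  50  44  49  49  44  50  48  50  49  44  -1  -1   0  -4  -2  -4  -2
215  -4   2  44  47  46  46  48  43  50  50  47  48  50  52  52  
[... 282 characters left out ...]
  -1
239  -1  -2   0  -5   1   0  -2   2  -2  49  47  51  21  21  21  17  51  55  -4  -1  -1
245   0   0   0   0   0  -3  -1   0  -1  -4  49  45  19  24  18  60   0   0  -2  -1  -3
251   0  -4  -2  -1   1   0  -5   0  -1  -4  -2  18  57  20  62  -1  -4  -6  -1  -1  -1
257   1  -4  -3   0   0   0   4  -4  -4  -5   0   0   0  -1  -4  -5  -6  -1  -5  -4  -2
scene A 0.03272434708471202 246 [ 0.53122186 -0.04547467  0.03112908] ((529.2034301757812, -45.188411712646484), (27.784584045410156, 76.87226104736328), 64.7439193725586)
scene B 0.04841454700109236 211 [ 0.51587788 -0.17967611  0.04712961] ((512.3179321289062, -179.96730041503906), (27.62989616394043, 75.81743621826172), 88.17071533203125)
```

View pics/crop.png

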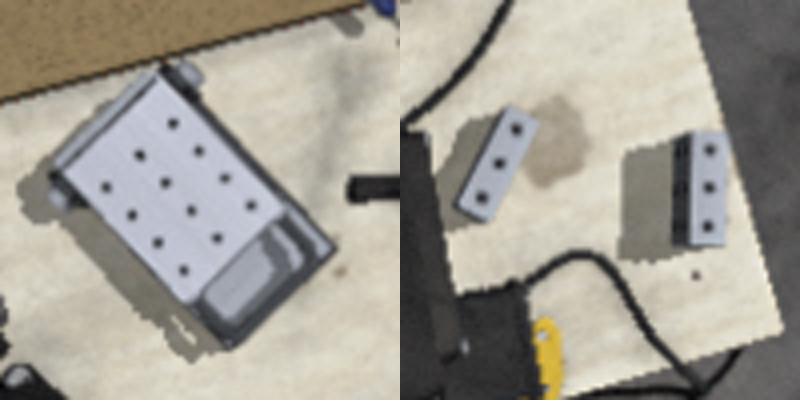

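Block B is the 50 mm one (z = 50), and A is 34 mm. Next is the base pose, from the plate and base points.

```bash
cat > base.py <<'E'
from h import *
d=np.load('top0.npz'); W=d['W'];f=d['f']
win=np.zeros(W.shape[:2],bool); win[183:262,140:226]=1
hsv=cv2.cvtColor(f,cv2.COLOR_BGR2HSV)
m=win&(f.min(2)>130)&(W[...,2]>.035)&(W[...,2]<.07)
m=cv2.morphologyEx(m.astype(np.uint8),cv2.MORPH_CLOSE,np.ones((5,5)));
m=cv2.morphologyEx(m,cv2.MORPH_OPEN,np.ones((7,7)))
n,l,st,_=cv2.connectedComponentsWithStats(m); k=1+st[1:,4].argmax(); m=l==k
P=W[m]; P=P[~np.isnan(P).any(1)]; P=P[(P[:,2]>.04)&(P[:,2]<.06)]
r=cv2.minAreaRect((P[:,:2]*1000).astype(np.float32)); print('plate',st[k],len(P),r); print(cv2.boxPoints(r).round(1).tolist())
A=np.c_[P[:,:2],np.ones(len(P))]; co=np.linalg.lstsq(A,P[:,2],rcond=None)[0]; print('slope',co,np.degrees(np.arctan(np.hypot(*co[:2]))),'dir',np.degrees(np.arctan2(-co[1],-co[0])))
allm=win&(W[...,2]>.010); n,l,st,_=cv2.connectedComponentsWithStats(allm.astype(np.uint8)); 
k=l[220,185]; P2=W[l==k]
ps=np.radians(r[2]); 
for a in (r[2],r[2]+90,r[2]+180,r[2]+270):
    e=np.radians(a); ex=np.array([np.cos(e),np.sin(e)])
    if ex.sum()>1.2: break
ey=np.array([-ex[1],ex[0]]); c=np.array(r[0])/1000
L=np.c_[(P2[:,:2]-c)@ex,(P2[:,:2]-c)@ey,P2[:,2]]*1000
print('yaw',a,'c',c)
b=L[(L[:,2]<28)&(L[:,2]>14)]; print('base low pts x',np.percentile(b[:,0],[0,2,10,50]),'y',np.percentile(b[:,1],[1,5,95,99]))
fr=b[b[:,0]<-66]; print(len(fr),'front y range',np.percentile(fr[:,1],[0,3,97,100]))
h=L[(L[:,2]>48)&(L[:,0]<-80)]; print('handle',len(h),np.median(h,0),h[:,0].min(),h[:,0].max(),h[:,1].min(),h[:,1].max())
ck=L[(L[:,0]>50)]; print('hinge end',ck[:,0].max(), ck[:,1].min(),ck[:,1].max())
E
python3 base.py
```

```text
plate [ 151  189   52   56 1705] 1618 ((535.4186401367188, 398.77069091796875), (130.3824462890625, 103.55923461914062), 47.28420639038086)
[[453.20001220703125, 386.0], [529.2000122070312, 315.70001220703125], [617.7000122070312, 411.5], [541.5999755859375, 481.79998779296875]]
slope [-0.0152162  -0.01236171  0.06236431] 1.123123299858131 dir 39.09055943771551
yaw 47.28420639038086 c [0.53541864 0.39877069]
base low pts x [-99.04994241 -94.28172113 -85.90054228 -63.38816127] y [-52.62708452 -45.31696363  51.40383828  55.60014152]
296 front y range [-43.35336346 -41.17055909  54.09736831  56.08909738]
handle 165 [-97.85059721   5.65501181  58.80706995] -105.60168231539683 -80.2797834980256 -35.67395339699851 48.11178084613972
hinge end 140.6753533885081 -65.74450669859212 61.71303477509767
```

```bash
cat >> h.py <<'E'
def go(x,y,z,yang=None):
    """print tool shift (mm) and turn for TCP target; yang = world angle of tool y (deg)"""
    s=get_state(); r=R.from_quat(s['tcp_rot']).as_matrix(); 
    d=r.T@(np.array([x,y,z])-s['eef_pos'])*1000; a=np.degrees(np.arctan2(r[1,1],r[0,1]))
    t=0 if yang is None else (a-yang+90)%180-90
    print('shift',d.round(1),'turn',round(t,1),'rows>=',np.ceil(max(np.linalg.norm(d)/50,abs(t)/8.59)),'t',s['time'],'tilt',r[:,2].round(3))
E
python3 -c "
from h import *
go(.213,.64,.36);go(.43,.29,.36,47.3);go(.43,.29,.30,47.3)"
```

```text
shift [   0.3   -0.2 -129.9] turn 0 rows>= 3.0 t 0.1 tilt [-0.001 -0.002 -1.   ]
shift [-316.3 -263.6 -129.5] turn 24.3 rows>= 9.0 t 0.1 tilt [-0.001 -0.002 -1.   ]
shift [-316.3 -263.4  -69.5] turn 24.3 rows>= 9.0 t 0.1 tilt [-0.001 -0.002 -1.   ]
```

```bash
python3 -m crank '[[[0,0,-50],0,0],[[0,0,-100],0,0],[[0,0,-130],0,0],[[-38,-32,-130],4,0],[[-76,-64,-130],8,0],[[-114,-96,-130],12,0],[[-152,-128,-130],16,0],[[-190,-160,-130],20,0],[[-228,-192,-130],24,0],[[-266,-224,-130],24,0]]' 40; python3 -m crank '[[[-40,-32,0],0,0],[[-50,-40,0],0,0],[[-50,-40,0],0,0]]'; python3 - <<'E'
from h import *
c=read_camera('wrist'); W=cloud(c); np.savez('w1.npz',W=W,f=c['frame']); cv2.imwrite('pics/w1.png',c['frame']); go(.43,.29,.36,47.3); print(c['origin'],c['orientation'])
E
```

```text
time: 1.1
eef_pos: [0.3953, 0.3418, 0.3608]
tcp_rot: [0.362, 0.932, -0.0, -0.0]
contact_force: [1.2, 0.8, -0.0]
opening: 1.004
finger_force: 0.0
time: 1.4
eef_pos: [0.4052, 0.2789, 0.3611]
tcp_rot: [0.364, 0.932, -0.0, -0.0]
contact_force: [-0.2, 0.0, 0.4]
opening: 0.999
finger_force: 0.0
shift [-11.9  24.2   1.2] turn 0.2 rows>= 1.0 t 1.45 tilt [-0.     0.001 -1.   ]
[0.34339362 0.33432563 0.50472245] [0.90331413 0.39661197 0.06573591 0.14967068]
```

View pics/w1.png

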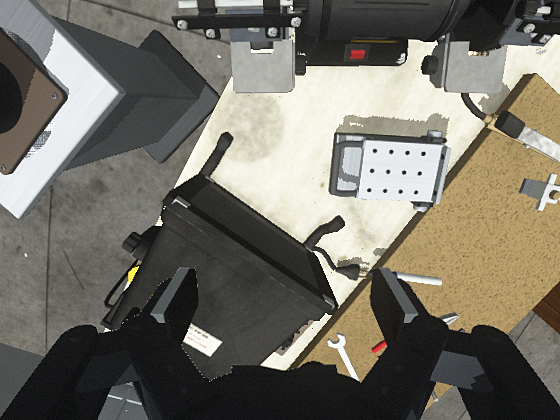

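The wrist view shows the plate with its handle on the left at (345,165), hinge on the right at about (432,170), and its free end edge at column 362. I refine the pose from this view.

```bash
python3 - <<'E'
from h import *
d=np.load('w1.npz'); W=d['W'];f=d['f']
x0,x1,y0,y1=322,462,112,225
w=W[y0:y1,x0:x1]; g=f[y0:y1,x0:x1]
big=cv2.resize(g,None,fx=5,fy=5,interpolation=cv2.INTER_CUBIC); cv2.imwrite('pics/w1c.png',big)
e=np.radians(47.3); ex=np.array([np.cos(e),np.sin(e)]); ey=np.array([-ex[1],ex[0]]); O=np.array([.535,.399])
L=np.dstack([(w[...,:2]-O)@ex,(w[...,:2]-O)@ey,w[...,2]])*1000
br=cv2.morphologyEx(((g.min(2)>150)&(L[...,2]>40)).astype(np.uint8),cv2.MORPH_CLOSE,np.ones((7,7)))
br=cv2.erode(cv2.morphologyEx(br,cv2.MORPH_OPEN,np.ones((9,9))),np.ones((1,1)))>0
T=L[br];T=T[(T[:,2]>42)&(T[:,2]<58)]
print('plate',len(T),'mean',T.mean(0))
r=cv2.minAreaRect(T[:,:2].astype(np.float32));print(r)
for lo in range(-60,70,15):
    q=T[(T[:,0]>lo)&(T[:,0]<lo+15)]
    if len(q)>20: print('x',lo+7,'y',np.percentile(q[:,1],[1,50,99]).round(1),'z',np.median(q[:,2]).round(1))
Q=L.reshape(-1,3)
h=Q[(Q[:,0]<-75)&(Q[:,2]>46)&(Q[:,2]<70)]
for lo in range(-60,60,10):
    q=h[(h[:,1]>lo)&(h[:,1]<lo+10)]
    if len(q)>2: print('handle y',lo+5,len(q),np.median(q,0).round(1),q[:,0].min().round(1),q[:,0].max().round(1))
b=Q[(Q[:,0]<-50)&(Q[:,2]>14)&(Q[:,2]<30)];print('base',np.percentile(b[:,0],[1,5,50]),np.percentile(b[:,1],[1,5,95,99]))
E
```

```text
plate 4532 mean [-1.34744604  3.42281894 51.99555967]
((-0.8234634399414062, 1.7836074829101562), (91.60873413085938, 126.96893310546875), 85.85786437988281)
x -53 y [-39.1   6.4  47.7] z 53.5
x -38 y [-39.4   6.3  47.8] z 53.1
x -23 y [-41.    5.   46.5] z 52.6
x -8 y [-41.1   4.5  46.5] z 52.1
x 7 y [-42.5   3.2  45.3] z 51.5
x 22 y [-42.9   3.1  44.1] z 51.2
x 37 y [-44.7   1.9  44.1] z 50.6
x 52 y [-44.1   3.3  42.9] z 50.5
handle y -35 55 [-85.6 -32.7  57. ] -104.3 -75.2
handle y -25 92 [-97.2 -26.9  60.2] -107.9 -75.4
handle y -15 42 [-103.8  -15.1   62.4] -107.8 -97.8
handle y -5 43 [-103.1   -5.3   62.5] -107.1 -98.0
handle y 5 48 [-102.1    4.7   62.2] -106.3 -96.8
handle y 15 49 [-101.6   14.9   62.1] -106.4 -96.1
handle y 25 47 [-101.6   25.3   62.1] -105.6 -95.5
handle y 35 54 [-100.7   35.5   62.3] -104.7 -91.3
handle y 45 108 [-88.9  44.1  58.4] -103.9 -75.1
base [-101.76906463  -96.57804031  -75.02547225] [-33.31230302 -29.60461019  53.26829745  54.75538151]
```

View pics/w1c.png

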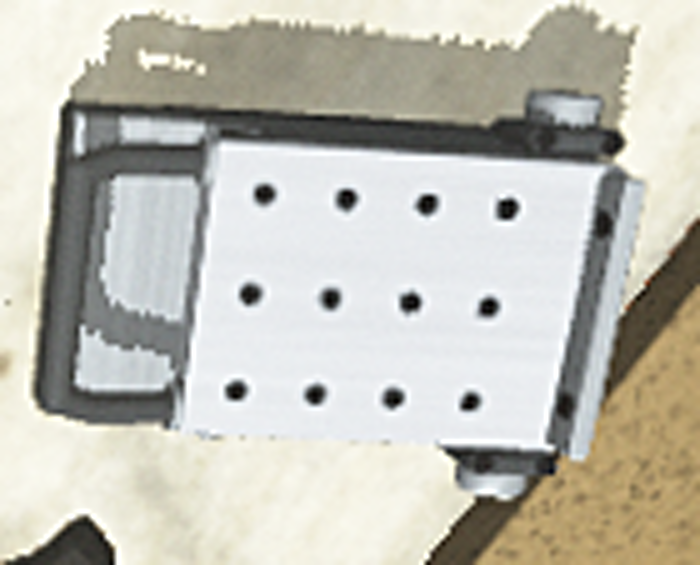

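```bash
cat >> h.py <<'E'
H=np.array([.5684,.4337,.031]); YAW=44.3
def bx(x,y=0,z=0):
    """sine_base coords (mm) -> world"""
    e=np.radians(YAW); ex=np.array([np.cos(e),np.sin(e),0]); ey=np.array([-ex[1],ex[0],0])
    return H*[1,1,0]+ex*(x-65)/1000+ey*y/1000+np.array([0,0,z/1000])
def hd(t):
    """TCP world for handle pinched at opening t deg"""
    t=np.radians(t); return bx(65-152*np.cos(t)+21*np.sin(t),0,31+152*np.sin(t)+21*np.cos(t)-19)
E
python3 -c "
from h import *
print(hd(1.8));p=hd(1.8);go(p[0],p[1],.12,44.3)"
```

```text
[0.46014047 0.32805395 0.03776407]
shift [ -8.6  72.6 241.2] turn 3.2 rows>= 6.0 t 1.45 tilt [-0.     0.001 -1.   ]
```

```bash
python3 -m crank '[[[-8.6,40,0],3.2,165],[[-8.6,72.6,0],3.2,165],[[-8.6,72.6,50],3.2,165],[[-8.6,72.6,100],3.2,165],[[-8.6,72.6,150],3.2,165],[[-8.6,72.6,200],3.2,165],[[-8.6,72.6,241],3.2,165],[[-8.6,72.6,241],3.2,165],[[-8.6,72.6,241],3.2,165]]' 40;  python3 - <<'E'
from h import *
c=read_camera('wrist'); W=cloud(c); np.savez('w2.npz',W=W,f=c['frame']); cv2.imwrite('pics/w2.png',c['frame']); p=hd(1.8); go(*p,44.3)
O=bx(65)[:2]; e=np.radians(YAW); ex=np.array([np.cos(e),np.sin(e)]); ey=np.array([-ex[1],ex[0]])
Q=np.dstack([(W[...,:2]-O)@ex*1000+65,(W[...,:2]-O)@ey*1000,W[...,2]*1000]).reshape(-1,3)
h=Q[(Q[:,0]>-105)&(Q[:,0]<-70)&(Q[:,2]>54)&(Q[:,2]<70)&(abs(Q[:,1])<60)]
for lo in range(-60,60,10):
    q=h[(h[:,1]>lo)&(h[:,1]<lo+10)]
    if len(q)>2: print('handle y',lo+5,len(q),np.median(q,0).round(1),q[:,0].min().round(1),q[:,0].max().round(1))
E
```

```text
time: 2.35
eef_pos: [0.4596, 0.3295, 0.1203]
tcp_rot: [0.387, 0.922, -0.0, -0.0]
contact_force: [0.3, -0.3, 1.2]
opening: 0.347
finger_force: 0.0
shift [-0.6 -2.3 84.7] turn 0.1 rows>= 2.0 t 2.4 tilt [ 0.003  0.002 -1.   ]
handle y -45 7 [-72.4 -40.9  57. ] -74.7 -70.1
handle y -35 258 [-78.  -33.5  60.1] -89.4 -70.1
handle y -25 154 [-84.9 -24.9  62.4] -89.4 -80.4
handle y -15 159 [-85.  -14.8  62.4] -89.4 -80.5
handle y -5 178 [-85.   -5.1  62.3] -89.4 -79.8
handle y 5 182 [-84.4   5.   62.4] -89.4 -80.0
handle y 15 189 [-84.5  14.9  62.3] -89.4 -80.1
handle y 25 195 [-85.2  25.   62.3] -89.4 -80.3
handle y 35 339 [-81.9  36.   60.9] -89.4 -70.0
handle y 45 102 [-75.   41.4  57.6] -83.9 -70.1
```

View pics/w2.png

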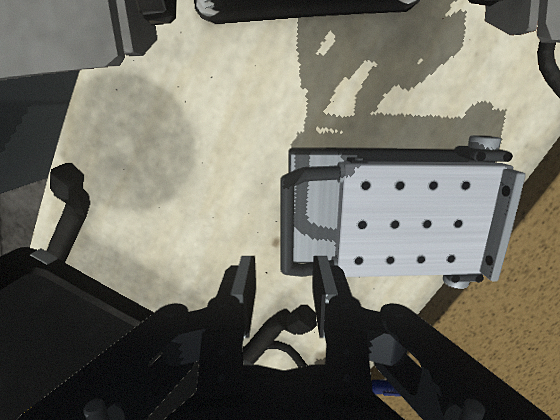

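The picture shows the bar straight and parallel to the pads at columns 285–300, with the fingers at columns 245 and 322. The measured bar is 1.5 mm beyond prediction. I descend and pinch.

```bash
python3 -m crank '[[[0,-0.8,40],0,165],[[0,-0.8,70],0,165],[[0,-0.8,83],0,165],[[0,-0.8,83],0,165]]' 40; python3 -m crank '[[[0,0,0],0,255],[[0,0,0],0,255],[[0,0,0],0,255],[[0,0,0],0,255],[[0,0,0],0,255]]' 50; python3 -c "
from h import *
s=get_state();print(s['eef_pos'],s['contact_force'],s['finger_force'])
p0=hd(1.8)
for t in [1.8,6,12,18,24,30,36,42,48,54,60,66,70]:
  d=hd(t)-p0; print(t, 'ty %.1f tz %.1f'%(1000*np.hypot(d[0],d[1]), -1000*d[2]))
go(*p0,44.3)"
```

```text
time: 2.8
eef_pos: [0.4599, 0.3281, 0.0378]
tcp_rot: [0.388, 0.922, 0.0, 0.0]
contact_force: [0.2, -0.3, -0.3]
opening: 0.352
finger_force: 0.0
time: 3.3
eef_pos: [0.4625, 0.3296, 0.0403]
tcp_rot: [0.388, 0.922, 0.004, 0.002]
contact_force: [2.4, 3.9, -0.1]
opening: 0.093
finger_force: 48.8
[0.46252249 0.32957077 0.04029785] [ 2.43607403  3.92911746 -0.06991331] 48.82839560508728
1.8 ty 0.0 tz -0.0
6 ty 2.3 tz -11.0
12 ty 7.0 tz -26.4
18 ty 13.2 tz -41.2
24 ty 20.9 tz -55.2
30 ty 30.1 tz -68.4
36 ty 40.6 tz -80.6
42 ty 52.4 tz -91.5
48 ty 65.2 tz -101.2
54 ty 78.9 tz -109.6
60 ty 93.5 tz -116.4
66 ty 108.6 tz -121.6
70 ty 119.0 tz -124.3
shift [ 0.6 -2.8  2.5] turn 0.0 rows>= 1.0 t 3.3 tilt [ 0.007  0.005 -1.   ]
```

Pinched with 49 N. Lifting along the arc.

```bash
python3 -m crank '[[[0,2,-5],0,255],[[0,4,-11],0,255],[[0,6,-19],0,255],[[0,9,-26],0,255],[[0,12,-34],0,255],[[0,15,-41],0,255],[[0,19,-48],0,255],[[0,23,-55],0,255],[[0,23,-55],0,255]]' 60; python3 -c "
from h import *
s=get_state();print(s['eef_pos'],s['contact_force'],s['finger_force'],s['wrist_torque'])
go(*hd(24),44.3)"
```

```text
time: 4.2
eef_pos: [0.4751, 0.3421, 0.0919]
tcp_rot: [0.387, 0.922, -0.003, -0.001]
contact_force: [1.3, -6.4, -6.0]
opening: 0.091
finger_force: 58.5
[0.47511105 0.34207646 0.09188018] [ 1.33893908 -6.36375585 -6.00546064] 58.47229778766632 [-0.93850034 -0.05441008 -0.04743696]
shift [ 0.4  0.4 -1.1] turn 0.1 rows>= 1.0 t 4.2 tilt [-0.004 -0.005 -1.   ]
```

```bash
python3 -m crank '[[[0,9,-13],0,255],[[0,20,-25],0,255],[[0,32,-36],0,255],[[0,45,-46],0,255],[[0,59,-54],0,255],[[0,73,-61],0,255],[[0,88,-66],0,255],[[0,99,-69],0,255],[[0,100,-69],0,255],[[0,100,-69],0,255]]'; python3 -c "
from h import *
s=get_state();print(s['eef_pos'],s['contact_force'],s['finger_force'],s['wrist_torque'])
go(*hd(70),44.3)"
```

```text
time: 5.2
eef_pos: [0.5482, 0.4132, 0.1697]
tcp_rot: [0.388, 0.922, -0.001, 0.001]
contact_force: [-7.5, -8.3, 16.9]
opening: 0.09
finger_force: 59.0
[0.54824284 0.41315219 0.16971987] [-7.51430652 -8.30908814 16.92192529] 59.04789090156555 [-1.6170267   1.38565341 -0.05901132]
shift [ 0.7 -3.5  7.7] turn 0.1 rows>= 1.0 t 5.2 tilt [ 0.001 -0.002 -1.   ]
```

```bash
python3 -m crank '[[[0,0,2],0,150],[[0,0,2],0,150],[[0,0,2],0,150],[[0,0,-40],0,150],[[0,0,-90],0,150],[[0,0,-140],0,150],[[0,0,-190],0,150],[[0,0,-190],0,0]]' 60; python3 - <<'E'
from h import *
s=get_state();print(s['eef_pos'],s['contact_force'])
c=read_camera('top'); W=cloud(c); np.savez('t2.npz',W=W,f=c['frame'])
O=bx(65)[:2]; e=np.radians(YAW); ex=np.array([np.cos(e),np.sin(e)]); ey=np.array([-ex[1],ex[0]])
c=read_camera('scene'); W=cloud(c); np.savez('s2.npz',W=W,f=c['frame'])
Q=np.dstack([(W[...,:2]-O)@ex*1000,(W[...,:2]-O)@ey*1000,W[...,2]*1000-31]).reshape(-1,3)
Q=Q[(abs(Q[:,1])<30)&(Q[:,2]>40)&(Q[:,0]<60)&(Q[:,0]>-80)&(Q[:,2]<150)]
print(len(Q)); b=Q[Q[:,2]<105]; print(np.polyfit(b[:,2],b[:,0],1), b.mean(0))
go(.36,.13,.37); go(.510,-.181,.37,88.4)
E
```

```text
time: 6.0
eef_pos: [0.5498, 0.4154, 0.3632]
tcp_rot: [0.388, 0.922, 0.007, 0.005]
contact_force: [-0.2, -0.5, 1.4]
opening: 0.568
finger_force: 0.0
[0.54980095 0.41541579 0.36316387] [-0.20545105 -0.46459407  1.41469331]
927
[-0.41353953 24.97079392] [-5.69242689 -0.15425888 74.1482219 ]
shift [ -71.7 -333.1  -17.4] turn 0 rows>= 7.0 t 6.1 tilt [ 0.004  0.003 -1.   ]
shift [-398.9 -443.4  -17.6] turn -44.0 rows>= 12.0 t 6.1 tilt [ 0.004  0.003 -1.   ]
```

```bash
python3 -m crank '[[[-33,-37,0],-4,0],[[-66,-74,0],-8,0],[[-99,-111,0],-13,0],[[-133,-148,0],-17,0],[[-166,-185,0],-21,0],[[-200,-222,0],-26,0],[[-233,-259,0],-30,0],[[-266,-296,0],-35,0],[[-300,-333,0],-39,0],[[-333,-370,0],-44,0]]' 60; python3 -c "
from h import *
go(.510,-.181,.37,88.4);go(.510,-.181,.2,88.4)"
```

```text
time: 7.1
eef_pos: [0.5147, -0.0846, 0.3487]
tcp_rot: [0.013, 1.0, 0.001, -0.002]
contact_force: [1.7, -0.6, -0.0]
opening: 1.003
finger_force: 0.0
shift [  2.3 -96.5 -21.5] turn 0.2 rows>= 2.0 t 7.1 tilt [-0.004  0.002 -1.   ]
shift [  1.7 -96.8 148.5] turn 0.2 rows>= 4.0 t 7.1 tilt [-0.004  0.002 -1.   ]
```

```bash
python3 -m crank '[[[1,-48,0],0,0],[[2,-96,0],0,0],[[2,-97,50],0,0],[[2,-97,100],0,0],[[2,-97,148],0,0],[[2,-97,148],0,0],[[2,-97,148],0,0]]' 60; python3 - <<'E'
from h import *
c=read_camera('wrist'); W=cloud(c); np.savez('w3.npz',W=W,f=c['frame']); cv2.imwrite('pics/w3.png',c['frame'])
P=W.reshape(-1,3); P=P[(abs(P[:,0]-.51)<.06)&(abs(P[:,1]+.181)<.05)&(P[:,2]>.042)&(P[:,2]<.058)]
r=cv2.minAreaRect((P[:,:2]*1000).astype(np.float32)); print(len(P),np.median(P[:,2]),P.mean(0),r)
go(.510,-.181,.022,88.4)
E
```

```text
time: 7.8
eef_pos: [0.5103, -0.1794, 0.2019]
tcp_rot: [0.014, 1.0, 0.001, -0.002]
contact_force: [1.4, -0.8, -0.2]
opening: 1.0
finger_force: 0.0
1799 0.05102845305912074 [ 0.50651526 -0.18282157  0.05098125] ((508.5216064453125, -182.57664489746094), (24.40692901611328, 74.93125915527344), 87.66517639160156)
shift [  2.   -0.7 182.7] turn -0.0 rows>= 4.0 t 7.85 tilt [ 0.001 -0.001 -1.   ]
```

View pics/w3.png

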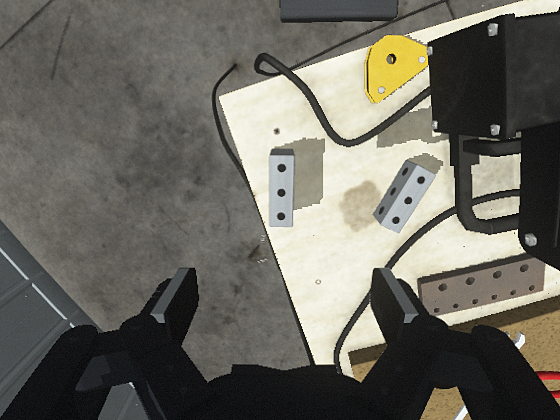

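The block lies at (283,188) in the picture, centred between the pads at columns 190 and 385. I descend and grip.

```bash
python3 -m crank '[[[3,-1.7,50],0.7,0],[[3,-1.7,100],0.7,0],[[3,-1.7,150],0.7,0],[[3,-1.7,187],0.7,0],[[3,-1.7,187],0.7,0],[[3,-1.7,187],0.7,0]]' 60; python3 -m crank '[[[0,0,0],0,255],[[0,0,0],0,255],[[0,0,0],0,255],[[0,0,0],0,255],[[0,0,0],0,255],[[0,0,0],0,255]]' 70;python3 -m crank '[[[0,0,-10],0,255],[[0,0,-50],0,255],[[0,0,-100],0,255],[[0,0,-100],0,255],[[0,0,-100],0,255]]'; python3 - <<'E'
from h import *
s=get_state();print(s['eef_pos'],s['contact_force'])
c=read_camera('wrist'); W=cloud(c); np.savez('w4.npz',W=W,f=c['frame']); cv2.imwrite('pics/w4.png',c['frame'])
for n in('scene','top'):
  W=cloud(read_camera(n)); P=W.reshape(-1,3); P=P[(abs(P[:,0]-.51)<.06)&(abs(P[:,1]+.181)<.04)&(P[:,2]>.08)&(P[:,2]<.16)]
  print(n,len(P),np.percentile(P,[2,50,98],axis=0).round(3))
E
```

```text
time: 8.45
eef_pos: [0.5104, -0.1827, 0.0191]
tcp_rot: [0.02, 1.0, -0.001, 0.002]
contact_force: [1.3, 0.1, 0.8]
opening: 1.002
finger_force: 0.0
time: 9.05
eef_pos: [0.5089, -0.182, 0.0177]
tcp_rot: [0.02, 1.0, -0.0, 0.001]
contact_force: [-1.6, -0.4, 5.8]
opening: 0.284
finger_force: 70.3
time: 9.55
eef_pos: [0.5079, -0.1816, 0.1168]
tcp_rot: [0.02, 1.0, -0.0, 0.0]
contact_force: [0.2, 0.6, -6.0]
opening: 0.282
finger_force: 70.0
[ 0.50793778 -0.1815618   0.11683589] [ 0.22141402  0.57186414 -5.99695619]
scene 631 [[ 0.478 -0.201  0.097]
 [ 0.522 -0.17   0.132]
 [ 0.548 -0.155  0.159]]
top 84 [[ 0.482 -0.177  0.095]
 [ 0.53  -0.169  0.122]
 [ 0.542 -0.156  0.157]]
```

```bash
python3 -c "
from h import *
p=bx(-47); print(p); go(p[0],p[1],.375,134.3); go(.508,-.18,.375)"
```

```text
[0.48824241 0.35547749 0.        ]
shift [  40.9  535.4 -260. ] turn -46.6 rows>= 12.0 t 9.7 tilt [-0.006  0.003 -1.   ]
shift [  -0.7    1.2 -261.8] turn 0 rows>= 6.0 t 9.7 tilt [-0.006  0.003 -1.   ]
```

```bash
python3 -m crank '[[[0,0,-40],0,255],[[0,0,-85],0,255],[[0,0,-130],0,255],[[0,0,-175],0,255],[[0,0,-220],0,255],[[0,0,-260],0,255],[[0,0,-260],0,255],[[4,40,-260],-5,255],[[7,85,-260],-10,255],[[10,130,-260],-15,255]]'; python3 -m crank '[[[5,45,0],-5,255],[[8,90,0],-10,255],[[11,135,0],-15,255],[[14,180,0],-20,255],[[17,225,0],-25,255],[[20,270,0],-30,255],[[24,315,0],-31,255],[[27,355,0],-31,255],[[27,355,0],-31,255]]'; python3 -c "
from h import *
p=bx(-47); go(p[0],p[1],.2,134.3)"
```

```text
time: 10.7
eef_pos: [0.5022, -0.0501, 0.3715]
tcp_rot: [-0.111, 0.994, 0.002, -0.003]
contact_force: [0.7, -0.2, -4.0]
opening: 0.28
finger_force: 70.4
time: 11.6
eef_pos: [0.3963, 0.2926, 0.3716]
tcp_rot: [-0.375, 0.927, 0.001, -0.004]
contact_force: [0.3, -0.4, -5.1]
opening: 0.281
finger_force: 70.8
shift [-110.9  -19.5  170.8] turn -0.3 rows>= 5.0 t 11.6 tilt [-0.008 -0.001 -1.   ]
```

```bash
python3 -m crank '[[[-40,-7,0],0,255],[[-80,-14,0],0,255],[[-111,-19.5,0],-0.3,255],[[-111,-19.5,0],-0.3,255],[[-111,-19.5,50],-0.3,255],[[-111,-19.5,100],-0.3,255],[[-111,-19.5,150],-0.3,255],[[-111,-19.5,200],-0.3,255],[[-111,-19.5,240],-0.3,255],[[-111,-19.5,240],-0.3,255]]'; python3 - <<'E'
from h import *
s=get_state();print(s['eef_pos'],s['contact_force'])
c=read_camera('wrist'); W=cloud(c); cv2.imwrite('pics/w5.png',c['frame'])
p=bx(-47); go(p[0],p[1],.0397,134.3)
O=bx(65)[:2]; e=np.radians(YAW); ex=np.array([np.cos(e),np.sin(e)]); ey=np.array([-ex[1],ex[0]])
Q=np.dstack([(W[...,:2]-O)@ex*1000+65,(W[...,:2]-O)@ey*1000,W[...,2]*1000]).reshape(-1,3)
b=Q[(Q[:,2]>14)&(Q[:,2]<28)&(Q[:,0]>-100)&(Q[:,0]<-30)&(abs(Q[:,1])<65)]
print('base',len(b),np.percentile(b[:,0],[1,3,50]),np.percentile(b[:,1],[1,3,97,99]),np.median(b[:,2]))
k=Q[(Q[:,2]>110)&(Q[:,2]<145)&(Q[:,0]>-110)&(Q[:,0]<-40)&(abs(Q[:,1])<30)]
print('blk',len(k),np.percentile(k,[2,50,98],axis=0).round(1) if len(k) else 0)
E
```

```text
time: 12.6
eef_pos: [0.486, 0.3475, 0.1255]
tcp_rot: [-0.374, 0.927, -0.001, -0.011]
contact_force: [-1.8, -0.5, -6.3]
opening: 0.283
finger_force: 70.6
[0.48598093 0.34751295 0.12547795] [-1.75761673 -0.50502824 -6.29144867]
shift [-5.   4.7 90.7] turn -0.4 rows>= 2.0 t 12.65 tilt [-0.012 -0.006 -1.   ]
base 4905 [-83.68720646 -83.51398289 -67.42102481] [-48.82691496 -47.2972334   47.57710238  49.16959989] 23.15585213019544
blk 1605 [[-92.3 -27.9 113.2]
 [-91.5  -3.8 135.4]
 [-61.4  19.9 144.7]]
```

View pics/w5.png

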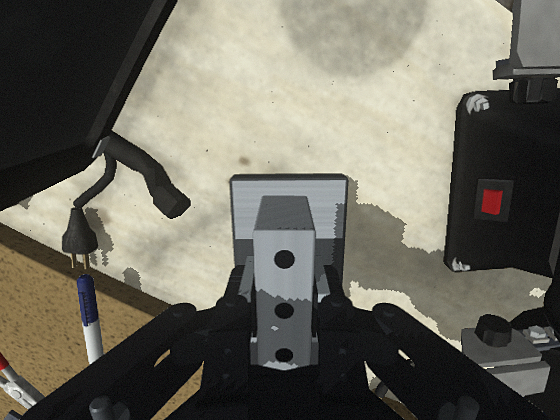

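The picture shows the block centred and square over the base's bare front (base columns 232–348, block 255–315). Lowering.

```bash
python3 -m crank '[[[-2,2,20],-0.4,255],[[-3,3,45],-0.4,255],[[-3,3,70],-0.4,255],[[-3,3,70],-0.4,255],[[-3,3,70],-0.4,255]]'; python3 -c "
from h import *
p=bx(-47); go(p[0],p[1],.0397,134.3)"
```

```text
time: 13.15
eef_pos: [0.4942, 0.3563, 0.0685]
tcp_rot: [-0.377, 0.926, 0.0, 0.001]
contact_force: [0.7, -0.1, -3.1]
opening: 0.282
finger_force: 70.7
shift [ 5.   3.6 28.8] turn 0.1 rows>= 1.0 t 13.15 tilt [ 0.002  0.001 -1.   ]
```

```bash
python3 -m crank '[[[4,3,15],0,255],[[4,3,20],0,255],[[4,3,20],0,255],[[4,3,20],0,255],[[4,3,20],0,255]]'; python3 -c "
from h import *
p=bx(-47); go(p[0],p[1],.0397,134.3)"
```

```text
time: 13.65
eef_pos: [0.4885, 0.3555, 0.0469]
tcp_rot: [-0.378, 0.926, 0.0, 0.001]
contact_force: [0.4, -0.1, -4.2]
opening: 0.284
finger_force: 71.0
shift [0.2 0.2 7.2] turn 0.1 rows>= 1.0 t 13.65 tilt [ 0.001  0.    -1.   ]
```

```bash
python3 -m crank '[[[0,0,4],0,255],[[0,0,7],0,255],[[0,0,8],0,255],[[0,0,8],0,255],[[0,0,8],0,255]]'; python3 -c "
from h import *
s=get_state();print(s['contact_force'],s['eef_pos']); p=bx(-47); go(p[0],p[1],.0397,134.3)"
```

```text
time: 14.15
eef_pos: [0.4885, 0.3554, 0.0397]
tcp_rot: [-0.378, 0.926, -0.0, 0.0]
contact_force: [-3.7, -3.2, 5.6]
opening: 0.285
finger_force: 72.2
[-3.7000127  -3.1663379   5.60306043] [0.48848908 0.35542081 0.03968988]
shift [ 0.1  0.2 -0. ] turn 0.1 rows>= 1.0 t 14.15 tilt [ 0.001  0.    -1.   ]
```

```bash
python3 -m crank '[[[0,0,0],0,100],[[0,0,0],0,100],[[0,0,0],0,100],[[0,0,-20],0,100],[[0,0,-60],0,100],[[0,0,-110],0,100],[[0,0,-110],0,100],[[0,0,-110],0,100]]'; python3 - <<'E'
from h import *
c=read_camera('wrist'); W=cloud(c); cv2.imwrite('pics/w6.png',c['frame'])
O=bx(65)[:2]; e=np.radians(YAW); ex=np.array([np.cos(e),np.sin(e)]); ey=np.array([-ex[1],ex[0]])
Q=np.dstack([(W[...,:2]-O)@ex*1000+65,(W[...,:2]-O)@ey*1000,W[...,2]*1000]).reshape(-1,3)
b=Q[(Q[:,2]>66)&(Q[:,2]<78)&(Q[:,0]>-110)&(Q[:,0]<0)&(abs(Q[:,1])<30)]
print(len(b),np.median(b[:,2]),cv2.minAreaRect(b[:,:2].astype(np.float32)))
go(*(hd(67.5)+[0,0,.17]),44.3); p=bx(-130,0,300);go(*p,44.3)
E
```

```text
time: 14.95
eef_pos: [0.4893, 0.3559, 0.1505]
tcp_rot: [-0.378, 0.926, 0.0, 0.002]
contact_force: [-0.3, -0.1, -0.5]
opening: 0.607
finger_force: 0.0
2977 72.92677584596099 ((-47.24193572998047, -0.5010061264038086), (25.01959991455078, 75.02775573730469), 89.6121826171875)
shift [-7.360e+01 -1.000e-01 -1.822e+02] turn -89.9 rows>= 11.0 t 15.0 tilt [ 0.  0. -1.]
shift [ 8.260e+01  1.000e-01 -1.518e+02] turn -89.9 rows>= 11.0 t 15.0 tilt [ 0.  0. -1.]
```

View pics/w6.png

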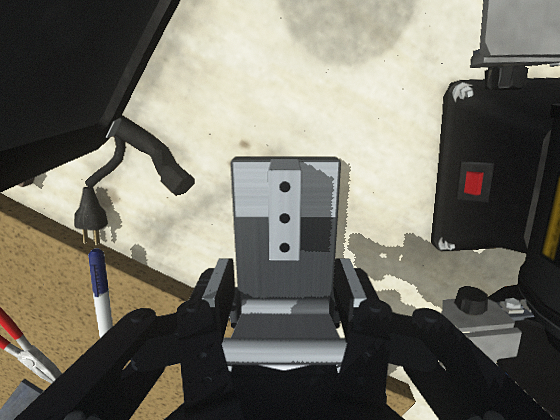

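The block stands at x = -47, y = -0.5, and is square. Now back to the handle.

```bash
python3 -m crank '[[[0,0,-50],0,150],[[0,0,-100],0,150],[[0,0,-150],0,150],[[0,0,-182],8,150],[[-10,0,-182],16,150],[[-20,0,-182],24,150],[[-30,0,-182],32,150],[[-40,0,-182],40,150],[[-55,0,-182],48,150],[[-73,0,-182],56,150]]'; python3 -m crank '[[[0,0,0],8,150],[[0,0,0],16,150],[[0,0,0],24,150],[[0,0,0],34,150],[[0,0,0],34,150],[[0,0,0],34,150]]'; python3 - <<'E'
from h import *
c=read_camera('wrist'); W=cloud(c); cv2.imwrite('pics/w7.png',c['frame'])
O=bx(65)[:2]; e=np.radians(YAW); ex=np.array([np.cos(e),np.sin(e)]); ey=np.array([-ex[1],ex[0]])
Q=np.dstack([(W[...,:2]-O)@ex*1000,(W[...,:2]-O)@ey*1000,W[...,2]*1000-31]).reshape(-1,3)
b=Q[(Q[:,2]>140)&(Q[:,2]<165)&(Q[:,0]>-80)&(Q[:,0]<20)&(abs(Q[:,1])<28)]
print(len(b),np.percentile(b,[2,50,98],axis=0).round(1))
for t in (65,66,67,68,69): print(t,-152*np.cos(np.radians(t))+21*np.sin(np.radians(t)),152*np.sin(np.radians(t))+21*np.cos(np.radians(t)))
go(*hd(67.5),44.3); print(get_state()['qpos'])
E
```

```text
time: 16.0
eef_pos: [0.54, 0.4062, 0.3271]
tcp_rot: [0.104, 0.995, -0.001, -0.002]
contact_force: [-0.5, 0.1, 0.3]
opening: 0.41
finger_force: 0.0
time: 16.6
eef_pos: [0.5399, 0.4061, 0.3281]
tcp_rot: [0.387, 0.922, -0.001, -0.001]
contact_force: [-0.0, 0.6, 0.0]
opening: 0.41
finger_force: 0.0
562 [[-35.  -26.9 152.1]
 [-30.3   0.9 155.4]
 [-25.5  26.8 157.4]]
65 -45.20551225681666 146.63376712612546
66 -42.63951513702701 147.40037906626713
67 -40.06052960786836 148.12209142304567
68 -37.46934125331608 148.79868435588583
69 -34.86673937444442 149.42995176802597
shift [ -0.2   1.2 168.1] turn 0.2 rows>= 4.0 t 16.65 tilt [-0.002 -0.001 -1.   ]
[ 4.94963271e-01  2.35851946e-01  1.46225417e+00 -3.08768355e-05
  1.44604612e+00 -2.81739158e-01]
```

The bar is measured at x = -30 and z = 150 from the hinge, so the opening is about 70.5°. Descend and pinch.

```bash
python3 -m crank '[[[0,8,50],0,150],[[0,8,100],0,150],[[0,8,140],0,150],[[0,8,164],0,150],[[0,8,164],0,150],[[0,8,164],0,150]]' 50; python3 -m crank '[[[0,0,0],0,255],[[0,0,0],0,255],[[0,0,0],0,255],[[0,0,0],0,255]]' 50; python3 -c "
from h import *
go(*hd(70.5),44.3); s=get_state(); print(s['contact_force'])
p0=hd(70.5)
for t in [70.5,66,62,58,54,50,46,42,38,35,33,32,31,30]:
  d=hd(t)-p0; print(t, 'ty %.1f tz %.1f'%(-1000*np.hypot(d[0],d[1]), -1000*d[2]))"
```

```text
time: 17.25
eef_pos: [0.5461, 0.4119, 0.1665]
tcp_rot: [0.387, 0.922, -0.0, -0.0]
contact_force: [-0.2, 0.6, 1.1]
opening: 0.411
finger_force: 0.0
time: 17.65
eef_pos: [0.5477, 0.413, 0.1696]
tcp_rot: [0.388, 0.922, 0.003, 0.002]
contact_force: [2.0, 1.6, 5.7]
opening: 0.092
finger_force: 49.0
shift [ 0.4 -1.7  7.3] turn 0.1 rows>= 1.0 t 17.65 tilt [ 0.006  0.003 -1.   ]
[1.97004199 1.64377806 5.71520109]
70.5 ty -0.0 tz -0.0
66 ty -11.7 tz 2.9
62 ty -21.9 tz 6.2
58 ty -31.8 tz 10.3
54 ty -41.4 tz 15.0
50 ty -50.7 tz 20.4
46 ty -59.5 tz 26.4
42 ty -68.0 tz 33.0
38 ty -75.9 tz 40.2
35 ty -81.5 tz 45.9
33 ty -85.1 tz 49.9
32 ty -86.8 tz 51.9
31 ty -88.5 tz 54.0
30 ty -90.2 tz 56.1
```

```bash
python3 -m crank '[[[0,-6,1],0,255],[[0,-12,3],0,255],[[0,-17,5],0,255],[[0,-22,6],0,255],[[0,-32,10],0,255],[[0,-41,15],0,255],[[0,-51,20],0,255],[[0,-60,26],0,255],[[0,-60,26],0,255],[[0,-60,26],0,255]]'; python3 -c "
from h import *
go(*hd(46),44.3); s=get_state(); print(s['contact_force'],s['eef_pos'],s['finger_force'])
p0=hd(46)
for t in [44,42,40,38,36,35,34,33,32,31,30]:
  d=hd(t)-p0; print(t, 'ty %.1f tz %.1f'%(-1000*np.hypot(d[0],d[1]), -1000*d[2]))"
```

```text
time: 18.65
eef_pos: [0.5053, 0.3716, 0.1437]
tcp_rot: [0.388, 0.922, 0.004, 0.002]
contact_force: [2.1, 2.3, 5.9]
opening: 0.09
finger_force: 49.3
shift [ 0.4 -2.   7.8] turn 0.0 rows>= 1.0 t 18.65 tilt [ 0.007  0.005 -1.   ]
[2.09739159 2.2862908  5.87383615] [0.50532706 0.37158547 0.14370426] 49.27305579185486
44 ty -4.3 tz 3.2
42 ty -8.4 tz 6.6
40 ty -12.5 tz 10.1
38 ty -16.4 tz 13.8
36 ty -20.1 tz 17.6
35 ty -22.0 tz 19.5
34 ty -23.8 tz 21.5
33 ty -25.6 tz 23.5
32 ty -27.3 tz 25.6
31 ty -29.0 tz 27.6
30 ty -30.7 tz 29.7
```

```bash
python3 -m crank '[[[0,-4,3],0,255],[[0,-8,7],0,255],[[0,-12,10],0,255],[[0,-16,14],0,255],[[0,-20,17.5],0,255],[[0,-22,19.5],0,255],[[0,-24,21.5],0,255],[[0,-24,21.5],0,255],[[0,-24,21.5],0,255]]'; python3 -c "
from h import *
go(*hd(34),44.3); s=get_state(); print(s['contact_force'],s['eef_pos'],s['finger_force'])"
```

```text
time: 19.55
eef_pos: [0.4891, 0.3558, 0.1222]
tcp_rot: [0.388, 0.922, 0.005, 0.003]
contact_force: [3.0, 5.5, 4.7]
opening: 0.09
finger_force: 50.2
shift [ 0.4 -3.2  7.8] turn 0.0 rows>= 1.0 t 19.55 tilt [ 0.01   0.007 -1.   ]
[3.03986328 5.52859702 4.68605837] [0.48911299 0.35575283 0.12224996] 50.19250810146332
```

```bash
python3 -m crank '[[[0,-1.7,2],0,255],[[0,-1.7,2],0,255],[[0,-3.5,4],0,255],[[0,-3.5,4],0,255],[[0,-3.5,4],0,255]]'; python3 -c "
from h import *
s=get_state(); print(s['contact_force'],s['eef_pos'])"; python3 -m crank '[[[0,-0.9,1],0,255],[[0,-0.9,1],0,255],[[0,-1.7,2],0,255],[[0,-1.7,2],0,255],[[0,-1.7,2],0,255]]'; python3 -c "
from h import *
s=get_state(); print(s['contact_force'],s['eef_pos']);go(*hd(31),44.3)"
```

```text
time: 20.05
eef_pos: [0.487, 0.3536, 0.1188]
tcp_rot: [0.388, 0.922, 0.006, 0.003]
contact_force: [3.8, 4.4, 5.2]
opening: 0.087
finger_force: 50.3
[3.75937352 4.43470213 5.21559515] [0.48701032 0.35364533 0.11878489]
time: 20.55
eef_pos: [0.486, 0.3527, 0.1172]
tcp_rot: [0.388, 0.922, 0.006, 0.004]
contact_force: [3.0, 5.7, 5.4]
opening: 0.091
finger_force: 50.4
[3.03227735 5.67124124 5.35732115] [0.48603256 0.35273146 0.11715756]
shift [ 0.4 -4.1  8.8] turn 0.0 rows>= 1.0 t 20.55 tilt [ 0.011  0.009 -1.   ]
```

Not yet in contact, as the force is unchanged. I continue in small steps.

```bash
for i in 1; do python3 -m crank '[[[0,-0.7,1],0,255],[[0,-0.7,1],0,255],[[0,-0.7,1],0,255]]'; python3 -m crank '[[[0,-0.7,1],0,255],[[0,-0.7,1],0,255],[[0,-0.7,1],0,255]]';python3 -m crank '[[[0,-0.5,1],0,255],[[0,-0.5,1],0,255],[[0,-0.5,1],0,255]]'; done | grep -E 'eef|contact'
```

```text
eef_pos: [0.4856, 0.3522, 0.1163]
contact_force: [3.6, 6.0, 7.4]
eef_pos: [0.4846, 0.3513, 0.1143]
contact_force: [5.0, 4.2, 4.5]
eef_pos: [0.484, 0.3508, 0.1133]
contact_force: [3.4, 5.2, 4.8]
```

```bash
(python3 -m crank '[[[0,-0.5,1],0,255],[[0,-0.5,1],0,255],[[0,-0.5,1],0,255]]'; python3 -m crank '[[[0,-0.5,1],0,255],[[0,-0.5,1],0,255],[[0,-0.5,1],0,255]]') | grep -E 'eef|contact'; python3 - <<'E'
from h import *
c=read_camera('scene'); W=cloud(c)
O=bx(65)[:2]; e=np.radians(YAW); ex=np.array([np.cos(e),np.sin(e)]); ey=np.array([-ex[1],ex[0]])
Q=np.dstack([(W[...,:2]-O)@ex*1000,(W[...,:2]-O)@ey*1000,W[...,2]*1000-31]).reshape(-1,3)
b=Q[(abs(Q[:,1])<40)&(Q[:,0]<0)&(Q[:,0]>-78)&(Q[:,2]>18)&(Q[:,2]<80)]
for _ in range(4):
    k=np.polyfit(b[:,0],b[:,2],1); r=b[:,2]-np.polyval(k,b[:,0]); b=b[abs(r)<max(2.5,2*np.median(abs(r)))]
print(len(b),np.degrees(np.arctan(k[0])),'offset',k[1]*np.cos(np.arctan(k[0])),'(18 expected)')
E
```

```text
eef_pos: [0.4839, 0.3507, 0.1131]
contact_force: [2.6, 5.7, 7.3]
eef_pos: [0.4839, 0.3506, 0.113]
contact_force: [2.1, 5.3, 9.6]
1262 -30.081930084806167 offset 17.856927099577643 (18 expected)
```

In contact: the plate is at 30.08° and z has stopped while the force rises. I press a little more, then release.

```bash
python3 -m crank '[[[0,0,2],0,255],[[0,0,4],0,255],[[0,0,5],0,255],[[0,0,5],0,255],[[0,0,5],0,255]]'; python3 -m crank '[[[0,0,0],0,210],[[0,0,0],0,180],[[0,0,0],0,150],[[0,0,0],0,150],[[0,0,-10],0,150],[[0,0,-50],0,150],[[0,0,-100],0,150],[[0,0,-150],0,150],[[0,0,-200],0,150],[[0,0,-200],0,150]]'; python3 - <<'E'
from h import *
c=read_camera('scene'); W=cloud(c); cv2.imwrite('pics/end.png',c['frame'])
O=bx(65)[:2]; e=np.radians(YAW); ex=np.array([np.cos(e),np.sin(e)]); ey=np.array([-ex[1],ex[0]])
Q=np.dstack([(W[...,:2]-O)@ex*1000,(W[...,:2]-O)@ey*1000,W[...,2]*1000-31]).reshape(-1,3)
b=Q[(abs(Q[:,1])<40)&(Q[:,0]<0)&(Q[:,0]>-78)&(Q[:,2]>18)&(Q[:,2]<80)]
for _ in range(4):
    k=np.polyfit(b[:,0],b[:,2],1); r=b[:,2]-np.polyval(k,b[:,0]); b=b[abs(r)<max(2.5,2*np.median(abs(r)))]
print(len(b),np.degrees(np.arctan(k[0])))
c=read_camera('wrist'); W=cloud(c)
Q=np.dstack([(W[...,:2]-O)@ex*1000+65,(W[...,:2]-O)@ey*1000,W[...,2]*1000]).reshape(-1,3)
b=Q[(Q[:,2]>67)&(Q[:,2]<77)&(Q[:,0]>-110)&(Q[:,0]<-45)&(abs(Q[:,1])<30)]
if len(b)>9: print('block',len(b),np.median(b,0),np.percentile(b,[1,99],axis=0))
E
```

```text
time: 22.6
eef_pos: [0.484, 0.3506, 0.1128]
tcp_rot: [0.388, 0.922, 0.005, 0.003]
contact_force: [-7.5, 0.1, 28.9]
opening: 0.094
finger_force: 53.5
time: 23.6
eef_pos: [0.4833, 0.3491, 0.3139]
tcp_rot: [0.388, 0.922, 0.007, 0.006]
contact_force: [0.4, -0.6, 1.3]
opening: 0.41
finger_force: 0.0
1284 -30.13972055926602
block 440 [-70.46373582   0.52976042  73.07798475] [[-83.82585788 -12.34913891  70.83168849]
 [-45.79386275  12.01109223  74.72254368]]
```

View pics/end.png

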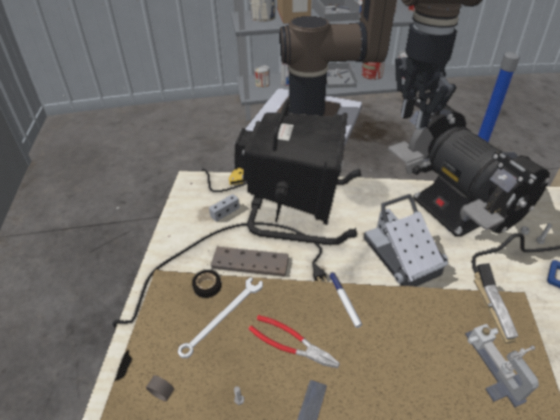

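The scene shows the plate resting at about 30° at (410,240), with the other block, drill plate and marker undisturbed. Opening the pads may have tugged the bar upward, so I seat it with one plain push on the bar with shut fingers.

```bash
python3 - <<'E'
from h import *
c=read_camera('wrist'); W=cloud(c)
O=bx(65)[:2]; e=np.radians(YAW); ex=np.array([np.cos(e),np.sin(e)]); ey=np.array([-ex[1],ex[0]])
Q=np.dstack([(W[...,:2]-O)@ex*1000,(W[...,:2]-O)@ey*1000,W[...,2]*1000]).reshape(-1,3)
b=Q[(abs(Q[:,1])<25)&(Q[:,0]<-100)&(Q[:,0]>-145)&(Q[:,2]>115)&(Q[:,2]<145)]
print(len(b),np.percentile(b,[2,50,98],axis=0).round(1))
p=bx(65-121,0,145); go(*p,44.3)
E
```

```text
437 [[-125.   -24.   126.2]
 [-120.6    1.   130.1]
 [-115.2   24.   131.9]]
shift [  0.    2.8 157.7] turn 0.1 rows>= 4.0 t 23.75 tilt [-0. -0. -1.]
```

```bash
python3 -m crank '[[[0,2.8,0],0,255],[[0,2.8,0],0,255],[[0,2.8,0],0,255],[[0,2.8,0],0,255],[[0,2.8,50],0,255],[[0,2.8,100],0,255],[[0,2.8,140],0,255],[[0,2.8,158],0,255],[[0,2.8,158],0,255],[[0,2.8,158],0,255]]' 20; python3 -m crank '[[[0,0,4],0,255],[[0,0,8],0,255],[[0,0,11],0,255],[[0,0,13],0,255],[[0,0,13],0,255],[[0,0,13],0,255]]'
```

```text
time: 24.75
eef_pos: [0.4825, 0.3496, 0.1453]
tcp_rot: [0.388, 0.922, 0.0, 0.0]
contact_force: [0.7, 0.1, 0.3]
opening: 0.001
finger_force: 0.0
time: 25.35
eef_pos: [0.4822, 0.3495, 0.1319]
tcp_rot: [0.388, 0.922, 0.0, 0.0]
contact_force: [-0.3, 0.4, 1.0]
opening: 0.0
finger_force: 0.0
```

```bash
(python3 -m crank '[[[0,0,2],0,255],[[0,0,4],0,255],[[0,0,4],0,255],[[0,0,4],0,255]]'; python3 -m crank '[[[0,0,2],0,255],[[0,0,4],0,255],[[0,0,4],0,255],[[0,0,4],0,255]]') | grep -E 'eef|contact'
```

```text
eef_pos: [0.4826, 0.3497, 0.1298]
contact_force: [-2.0, -3.1, 6.6]
eef_pos: [0.4828, 0.3498, 0.1296]
contact_force: [-9.3, -4.7, 21.1]
```

```bash
python3 -m crank '[[[0,0,1],0,255],[[0,0,1],0,255],[[0,0,-5],0,255],[[0,0,-15],0,255],[[0,0,-50],0,255],[[0,0,-100],0,255],[[0,0,-150],0,255],[[0,0,-200],0,255],[[0,0,-200],0,255],[[0,0,-200],0,255]]'; python3 - <<'E'
from h import *
c=read_camera('wrist'); W=cloud(c)
O=bx(65)[:2]; e=np.radians(YAW); ex=np.array([np.cos(e),np.sin(e)]); ey=np.array([-ex[1],ex[0]])
Q=np.dstack([(W[...,:2]-O)@ex*1000+65,(W[...,:2]-O)@ey*1000,W[...,2]*1000]).reshape(-1,3)
b=Q[(Q[:,2]>67)&(Q[:,2]<77)&(Q[:,0]>-110)&(Q[:,0]<-45)&(abs(Q[:,1])<30)]
print('block',len(b),np.percentile(b,[1,50,99],axis=0).round(1))
c=read_camera('scene'); W=cloud(c)
Q=np.dstack([(W[...,:2]-O)@ex*1000,(W[...,:2]-O)@ey*1000,W[...,2]*1000-31]).reshape(-1,3)
b=Q[(abs(Q[:,1])<40)&(Q[:,0]<0)&(Q[:,0]>-78)&(Q[:,2]>18)&(Q[:,2]<80)]
for _ in range(4):
    k=np.polyfit(b[:,0],b[:,2],1); r=b[:,2]-np.polyval(k,b[:,0]); b=b[abs(r)<max(2.5,2*np.median(abs(r)))]
print(len(b),np.degrees(np.arctan(k[0])))
print(get_state()['contact_force'],ctrl.sign_off())
E
```

```text
time: 27.15
eef_pos: [0.4827, 0.3497, 0.3257]
tcp_rot: [0.388, 0.922, 0.001, 0.001]
contact_force: [-0.2, 0.0, -0.4]
opening: 0.002
finger_force: 0.0
block 396 [[-83.9 -11.4  69. ]
 [-70.5   0.9  72.9]
 [-45.6  12.3  74.7]]
1295 -30.1046720183289
the job is handed in; nothing more can be done
[ 0.10712624 -0.31985438 -0.58827091] None
```

The job is handed in at about 27 s: the plate measured 30.1° resting on the 50 mm block, which stands square and centred on the base, and the arm is clear; the bearing force after letting go could not be measured, but the roller was seated with a final push of about 21 N on the handle.

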